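# Set the length stop to its red mark with the push-to-engage handwheel

## Task

Set the length stop of the cross-cut jig to its red mark: the black handwheel idles until it is pushed down against its spring, so press it gently (if the clutch dogs meet tip to tip do not force them, turn until they drop in) and turn the graduated drum until its red line stands at the pointer on the far side. Then let the wheel spring back up, leave the drum there, and leave the work block and the other things alone. Move the drum and the yellow stop only by the wheel.

Things in the scene. Friction and masses are not known exactly. Their poses are not given: they have to be found in the camera images.
- stop_unit: The jig, fixed to the table: plywood board 190 x 470 x 12 mm, green gear housing, fence and stop running from the wheel towards the jig's -y. Origin on the table under the wheel's axis, z up; the pointer is on its +x side.
- wheel_grip (a point): Centre of the fluted grip of the black handwheel, on its vertical axis, 146 mm above the table when the wheel is up; moves down with the wheel. The grip is a round boss 44 mm across, from 28 mm below this point to 18 mm above it (take it across at any yaw); below it is the wheel's disc, 96 mm across, its top 29 mm under this point.
- wheel_axis (a point): Fixed point of the jig where wheel_grip stands when the wheel is up (z axis up); the wheel is pressed by as much as wheel_grip lies below it.
- pointer (a point): Tip of the fixed dark steel pointer at the drum's rim, on the jig's +x side, far from the robot, 60 mm from the wheel's axis, 85 mm above the table (straight above red_mark when set); its plate's top is 88 mm above the table.
- spindle: Sliding spindle that carries the handwheel (up and down only, it does not turn); origin 146 mm under wheel_grip. The wheel spins freely on it when up. It can be pressed down 8 mm (about 4 N at first, 8 N at the hard stop) and springs up when let go. A push of 10 to 12 N is plenty; over 40 N on the dogs counts as forcing them.
- stop_bar: Steel rack bar with the yellow stop plate, driven by the drum, 15 mm per rad, towards the jig's -y as the drum turns counter-clockwise. Origin on the table under the wheel axis when the red line is at the pointer. Do not touch it.
- workpiece: Pine block 61 x 92 x 30 mm, loose on the jig's board in front of the fence; origin at its underside. To be left alone.
- tape_measure: Yellow tape measure 81 x 76 x 31 mm, loose bystander.
- glue_bottle: White glue bottle, 138 mm high, standing, loose bystander.
- hex_key_set: Folding hex keys 91 x 44 x 20 mm, loose bystander.
- clutch (a point): Dog clutch between wheel and drum, 96 mm above the table: 3 dogs (6 mm high) under the wheel's disc face 6 on the drum and meet after 2 mm of travel. They stop there tip to tip (turn the wheel: within a sixth of a turn they drop in) or pass between each other. Pressed 6 mm or more they drive the drum both ways with 0.3 rad of lash. How the wheel's dogs stand at the start is not known.
- dial: Graduated aluminium drum below the wheel: 124 mm across, bevelled rim 66 to 88 mm above the table, black lines every 10 degrees, one broad red line. Origin on the table under the wheel's axis; x axis out through the red line. It starts 1.6 to 2.7 rad clockwise (seen from above) of the pointer; its stops are 2.9 rad clockwise and 1.2 counter-clockwise of it. Friction, 0.2 N m, holds it. Do not touch.
- red_mark (a point): Middle of the red line on the drum's bevelled rim, 60 mm from the wheel's axis, 78 mm above the table; to be turned counter-clockwise to the pointer.

How it is judged:
By the outcome, as a careful person would: the job done as asked, in the order asked, and still so for the second after the job is handed in, with the robot touching nothing.
It also fails if it takes over 67 s, if anything falls off the work surface, if the arm or the gripper's body presses on something with over 40 N, if the wrist force passes 120 N, or if a joint passes its speed limit or range.

## Robot

A 7-joint arm with a two-finger parallel gripper is mounted at the origin on a cart in front of the work surface, level with it; the furniture and walls round the work are solid. World frame = base frame: x ahead of the robot, y to its left, z up, the work surface at z = 0. Lengths are in mm, angles in degrees, forces in N, time in s.
With the tool pointing down it reaches from about 400 to 850 mm from the base axis. Payload 4.5 kg.
Tool frame: the origin (TCP) lies on the centre line of the jaws, within the pads' length; the fingertips stand 19 mm ahead of it and the grasp point (between the pads) is the TCP (tcp_to_tips is the distance from the TCP to the fingertips, in mm); z points along the fingers, y is the line along which they close (so a half turn about z gives the same grasp; the last joint's range is limited). The gripper opens to 88 mm and grips with 3 to 60 N. Pads are 18 mm wide; open, the fingers measure 123 mm over their backs; the gripper's body (75 mm by 187 mm) begins 45 mm behind the grasp point.
Start: joints at [67.082, 39.483, -11.15, 89.685, 9.013, 51.709, -12.324], TCP at [262.731, -567.119, 257.743] pointing down, gripper open.
Joint ranges: [-172.22, 172.22], [-26.19, 119.32], [-84.43, 86.54], [7.71, 146.69], [-57.33, 237.33], [2.42, 119.75], [-152.13, 152.13]. Speed limits (degrees/s): [147.25, 147.25, 180, 180, 180, 180, 180].

## Interface

Orientations are given as a 3x3 rotation matrix whose columns are the frame's x, y, z axes.
In Python, from bench import * gives the robot as it stands. The module is installed in compiled form; this text tells all that it offers.
- The arm moves only by the tool move_arm, never from a script. Its argument "plan" is a list of rows, each an object with "linear": the shift along the tool's x, y, z in m, a list of three; "twist": the turn, a rotation vector about the tool's x, y, z in degrees, a list of three; "gripper": the finger opening in m, from 0 to 0.0881. A call has 1 to 10 rows; each row shifts and turns the commanded pose from where the row before left it, along the tool's axes as they then stand; what a row does not reach is not made up. A row lasts 1/12 s, in which the tool goes at most 41.7 mm and 7.16 degrees, less where a joint would pass 70% of its speed; a pose out of reach is approached as far as the arm can. A call with a gripper value outside its range is refused whole. The fingers move at their own pace and stop on an object; "force" is the grip in N (left out, the last holds). Time passes only in rows, so rows that do not move let the fingers close. It gives the time, the measured TCP pose, the force, the opening and the grip force at its end, in the units of the state.
- observe(): the state, without advancing time (a new reading comes with each control period).
- camera(name): name is "scene" or "top"; returns the picture (420x560x3 uint8, blue, green, red); there is no depth.
- camera_model(name): a dict with "intrinsics" (3x3 intrinsics, pixels), "D" ([k1, k2, p1, p2, k3] as OpenCV has them; the pictures are not rectified), "eye" and "attitude" of the camera in the world. Camera axes: x right, y down, z forward; pixel columns grow to the right and rows downward; lengths in mm; the calibration is good to about 2 mm. A picture is of the moment at which its call begins. camera_model takes no time and is no camera call.
- finish_job(): hands the job in; it is judged then, once.
Trained networks look in the newest picture that a camera, given by its name, has taken for a name from the list of things; names that differ only in an ending like _2 or _b are one class to them, and where a whole thing is asked for, a point or a joint stands for the part that bears it (a point fixed in the world has none). Each returns a list of dicts, best first, with "conf" (0 to 1); they miss things now and then, are a little off and sometimes report something else, mostly with a low value. They report only what shows in the picture. A call takes as long as a camera call.
- look_for(camera, query): "extent" ([left, top, right, bottom] in pixels, round what is visible of it).
The state is a dict: "t": time; "joints": joint angles; "dq": joint speeds; "tau": joint torques, N m; "position": TCP position; "tool_rot": TCP orientation; "force": force on the tool from outside, world axes, zero at the start; "wrist_torque": the same for the moment, N m; "grip_width": finger opening in mm; "grip_force": force on a finger pad.
Only numpy, scipy, OpenCV 4.12 (cv2) and the standard library are available. Lean on these libraries where they do the work, as an engineer would, in place of code of your own. Each camera call takes 0.05 s, during which the arm holds its last target. There are 200 camera calls.

## Working session

There is one attempt and no reset: what is moved stays moved. The work goes in short steps, Python scripts to look and compute and a tool call to move; the robot and the scene stay as the last step left them, time stands still between calls to the robot, and variables do not carry over. Pictures are saved under pics/ and viewed, at most 10 in all, crops included, and the job is handed in when it is done.

Besides the shell and the picture viewer there is one more tool, called after "Request:" as name(argument=value, ...), one argument or row to a line, values as JSON. move_arm: Moves the arm, as the interface text tells. Its arguments: {"type":"object","properties":{"plan":{"type":"array"},"force":{"type":"number"}},"required":["plan"]}

```bash
mkdir -p pics; cat > h.py <<'E'
from bench import *
import numpy as np, cv2
def cm(n):
    m=camera_model(n); return np.array(m["intrinsics"],float),np.array(m["D"],float),np.array(m["eye"],float),np.array(m["attitude"],float)
def ray(n,p):
    K,D,e,R=cm(n); u=cv2.undistortPoints(np.array([[p]],float),K,D)[0,0]
    d=R@np.array([u[0],u[1],1]); return e,d/np.linalg.norm(d)
def atz(n,p,z):
    e,d=ray(n,p); return e+d*(z-e[2])/d[2]
def proj(n,P):
    K,D,e,R=cm(n); P=np.atleast_2d(np.array(P,float))
    return cv2.projectPoints((P-e)@R,np.zeros(3),np.zeros(3),K,D)[0][:,0]
def tri(p1,p2,a="scene",b="top"):
    e1,d1=ray(a,p1);e2,d2=ray(b,p2)
    s=np.linalg.lstsq(np.c_[d1,-d2],e2-e1,rcond=None)[0]
    A=e1+s[0]*d1;B=e2+s[1]*d2; return (A+B)/2,np.linalg.norm(A-B)
E
python3 - <<'E'
from h import *
for n in("scene","top"):
    cv2.imwrite(f"pics/{n}0.png",camera(n)); m=camera_model(n); print(n,m)
    for q in("stop_unit","wheel_grip","pointer","red_mark","dial","workpiece","glue_bottle","stop_bar","tape_measure","hex_key_set"):
        print(q,[(round(d["conf"],2),np.round(d["extent"]).tolist()) for d in look_for(n,q)[:2]])
s=observe();print(s)
E
```

```text
scene {'intrinsics': array([[467.13196137,   0.        , 278.47067317],
       [  0.        , 467.13196137, 210.44573162],
       [  0.        ,   0.        ,   1.        ]]), 'D': array([0.04428129, 0.        , 0.        , 0.        , 0.        ]), 'eye': array([1240.81287489,  359.73327601, 1300.94563406]), 'attitude': array([[-0.47611766,  0.74886701, -0.46098825],
       [ 0.87936507,  0.40865912, -0.24436612],
       [ 0.00538932, -0.52172399, -0.85309732]])}
stop_unit [(0.76, [172.0, 126.0, 317.0, 231.0])]
wheel_grip [(0.65, [253.0, 162.0, 285.0, 189.0])]
pointer [(0.74, [254.0, 160.0, 287.0, 190.0]), (0.62, [174.0, 130.0, 314.0, 232.0])]
red_mark [(0.75, [253.0, 174.0, 291.0, 201.0])]
dial [(0.94, [252.0, 175.0, 289.0, 199.0]), (0.19, [196.0, 140.0, 224.0, 158.0])]
workpiece [(0.77, [198.0, 140.0, 221.0, 161.0])]
glue_bottle [(0.85, [324.0, 281.0, 341.0, 304.0]), (0.61, [357.0, 252.0, 382.0, 281.0])]
stop_bar [(0.79, [226.0, 152.0, 301.0, 201.0])]
tape_measure [(0.87, [358.0, 256.0, 382.0, 283.0])]
hex_key_set [(0.73, [366.0, 220.0, 384.0, 249.0])]
top {'intrinsics': array([[4
[... 1120 characters left out ...]
.32595152]), 'dq': array([ 0.03717637,  0.07442644,  0.07621867, -0.00051626,  0.06250891,
        0.04338254, -0.06032725]), 'tau': array([ 1.26586178e-05, -5.27506471e+01, -1.26714751e+00, -1.53746724e+01,
       -5.18965081e-02, -7.60584044e-04,  1.50484203e-05]), 'position': array([ 262.71193969, -567.11696516,  257.73667755]), 'tool_rot': array([[ 9.07406661e-01,  4.20253673e-01,  3.11036569e-05],
       [ 4.20253674e-01, -9.07406661e-01, -2.04177452e-05],
       [ 1.96430330e-05,  3.15986241e-05, -9.99999999e-01]]), 'force': array([-0.2818753 , -0.03419107,  0.20769088]), 'wrist_torque': array([ 0.01871152, -0.02815718, -0.06299806]), 'grip_force': 0.0, 'grip_width': 88.06531430553464}
```

```bash
python3 - <<'E'
import cv2,numpy as np
a=cv2.imread("pics/scene0.png")[110:250,160:400];b=cv2.imread("pics/top0.png")[190:320,230:450]
cv2.imwrite("pics/s0c.png",cv2.resize(a,(792,462),interpolation=cv2.INTER_CUBIC))
cv2.imwrite("pics/t0c.png",cv2.resize(b,(792,468),interpolation=cv2.INTER_CUBIC))
E
```

```text
(no output)
```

View pics/s0c.png

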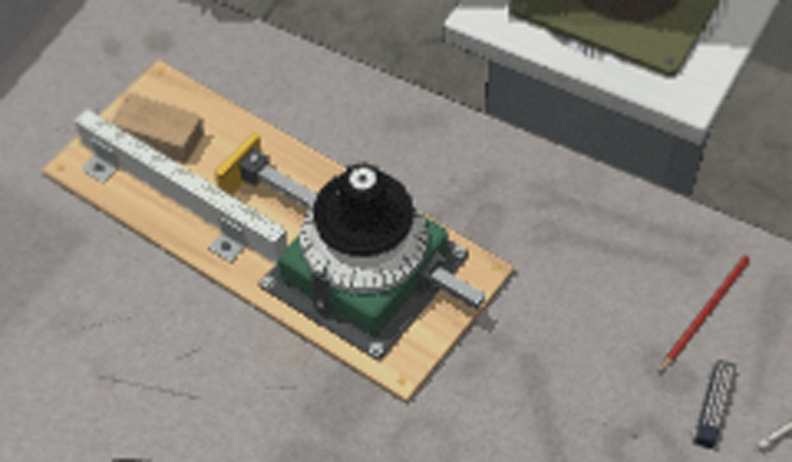

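View pics/t0c.png

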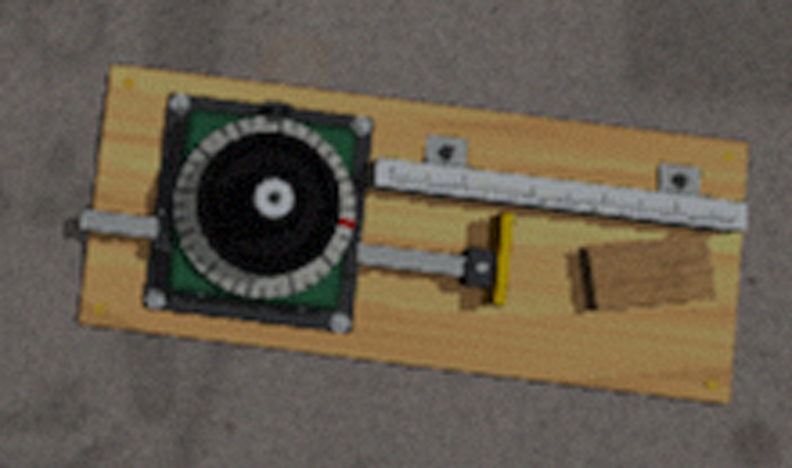

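The scene crop shows the wheel's white cap at about pixel (269,164). The top crop shows the cap at (306,245), the pointer at (306,220) and the red line at (326,252), roughly 100° clockwise of the pointer.

```bash
cat >> h.py <<'E'
def redpx(b,z=(277,221,334,275)):
    c=b[z[1]:z[3],z[0]:z[2]].astype(float); w=np.clip(c[...,2]-np.maximum(c[...,1],c[...,0])-35,0,None)
    # ignore wood (g>b strongly)
    w[(c[...,1]-c[...,0])>25]=0
    ys,xs=np.nonzero(w); 
    return (None,0) if w.sum()==0 else (((xs*w[ys,xs]).sum()/w.sum()+z[0],(ys*w[ys,xs]).sum()/w.sum()+z[1]),len(xs))
def cap(b,c,r=7):
    x,y=map(int,c); g=b[y-r:y+r+1,x-r:x+r+1].astype(float).min(2); w=np.clip(g-90,0,None); Y,X=np.mgrid[-r:r+1,-r:r+1]
    return (x+(X*w).sum()/w.sum(), y+(Y*w).sum()/w.sum())
E
python3 - <<'E'
from h import *
s=cv2.imread("pics/scene0.png");t=cv2.imread("pics/top0.png")
a=cap(s,(269,164),5);b=cap(t,(306,245),6);print(a,b,tri(a,b))
C=tri(a,b)[0]
# drum rim fit from the top: edge mass
r,n=redpx(t);print("red",r,n); R=atz("top",r,78); P=atz("top",(305.8,219.8),88)
print("pointer",P,"red",R)
# fence/bar direction: board edge in top image, board top z=12
f=lambda u,v:atz("top",(u/3.6+230,v/3.6+190),12)
p=[f(110,66),f(748,143),f(730,403),f(80,324)]
for i in range(4):
    d=p[(i+1)%4]-p[i];print(p[i].round(1),np.linalg.norm(d).round(1),np.degrees(np.arctan2(d[1],d[0])).round(2))
for Q in(P,R):
    d=Q-C;print("rel",np.hypot(*d[:2]),np.degrees(np.arctan2(d[1],d[0])))
E
```

```text
(np.float64(269.34366391184574), np.float64(163.0856290174472)) (np.float64(305.6498397435897), np.float64(244.56971153846155)) (array([491.42052598, -70.77056375, 164.04438313]), np.float64(0.31494425345742366))
red (np.float64(325.9730392156863), np.float64(251.49019607843138)) 10
pointer [557.11625116 -77.7323323   88.        ] red [ 479.95943976 -126.78095051   78.        ]
[597.1  35.   12. ] 468.0 -97.19
[ 538.5 -429.3   12. ] 187.1 172.83
[ 352.9 -406.    12. ] 466.1 82.77
[411.5  56.4  12. ] 186.8 -6.59
rel 66.0635643059917 -6.049051822965492
rel 57.17097097761122 -101.56446685575874
```

The axis triangulates to (491, -71) with the cap at z 164, which matches the text. The jig's yaw is about -7.1°, and the red line is about 94.5° clockwise of the pointer. Next I move above the wheel.

Request:
move_arm(
  plan=[
    {"linear": [0.026, -0.0221, 0], "twist": [0, 0, 0], "gripper": 0.088},
    {"linear": [0.026, -0.0221, 0], "twist": [0, 0, 0], "gripper": 0.088},
    {"linear": [0.026, -0.0221, 0], "twist": [0, 0, 0], "gripper": 0.088},
    {"linear": [0.026, -0.0221, 0], "twist": [0, 0, 0], "gripper": 0.088},
    {"linear": [0.026, -0.0221, 0], "twist": [0, 0, 0], "gripper": 0.088},
    {"linear": [0.026, -0.0221, 0], "twist": [0, 0, 0], "gripper": 0.088},
    {"linear": [0.026, -0.0221, 0], "twist": [0, 0, 0], "gripper": 0.088},
    {"linear": [0.026, -0.0221, 0], "twist": [0, 0, 0], "gripper": 0.088},
  ],
)

```text
t: 1.77
position: [377.7, -317.9, 257.9]
tool_rot: [[0.907, 0.42, 0.001], [0.42, -0.907, -0.0], [0.0, 0.001, -1.0]]
force: [1.1, 0.8, 0.5]
grip_width: 88.0
grip_force: 0.0
```

Request:
move_arm(
  plan=[
    {"linear": [0.026, -0.0221, 0], "twist": [0, 0, 0], "gripper": 0.088},
    {"linear": [0.026, -0.0221, 0], "twist": [0, 0, 0], "gripper": 0.088},
    {"linear": [0.026, -0.0221, 0], "twist": [0, 0, 0], "gripper": 0.088},
    {"linear": [0.026, -0.0221, 0], "twist": [0, 0, 0], "gripper": 0.088},
    {"linear": [0.026, -0.0221, 0], "twist": [0, 0, 0], "gripper": 0.088},
    {"linear": [0.026, -0.0221, 0], "twist": [0, 0, 0], "gripper": 0.088},
    {"linear": [0.026, -0.0221, 0], "twist": [0, 0, 0], "gripper": 0.088},
    {"linear": [0.026, -0.0221, 0], "twist": [0, 0, 0], "gripper": 0.088},
  ],
)

```text
t: 2.43
position: [492.2, -69.7, 257.9]
tool_rot: [[0.907, 0.42, 0.001], [0.42, -0.907, -0.0], [0.0, 0.0, -1.0]]
force: [0.3, -0.2, -0.0]
grip_width: 88.0
grip_force: 0.0
```

Request:
move_arm(
  plan=[
    {"linear": [0, 0, 0], "twist": [0, 0, 6], "gripper": 0.088},
    {"linear": [0, 0, 0], "twist": [0, 0, 6], "gripper": 0.088},
    {"linear": [0, 0, 0], "twist": [0, 0, 6], "gripper": 0.088},
    {"linear": [0, 0, 0], "twist": [0, 0, 6], "gripper": 0.088},
    {"linear": [0, 0, 0], "twist": [0, 0, 6], "gripper": 0.088},
    {"linear": [0, 0, 0], "twist": [0, 0, 6], "gripper": 0.088},
    {"linear": [0, 0, 0], "twist": [0, 0, 0], "gripper": 0.088},
    {"linear": [0, 0, 0], "twist": [0, 0, 0], "gripper": 0.088},
  ],
)

```text
t: 3.1
position: [491.7, -71.3, 257.8]
tool_rot: [[0.982, -0.19, 0.0], [-0.19, -0.982, -0.0], [0.0, 0.0, -1.0]]
force: [0.5, 0.3, -0.5]
grip_width: 88.2
grip_force: 0.0
```

```bash
cat > st.py <<'E'
from h import *
np.set_printoptions(precision=2,suppress=True)
s=observe();R=s["tool_rot"]
print(s["t"],s["joints"],s["position"],"yaw",np.degrees(np.arctan2(R[1,0],R[0,0])),R[:,2],"F",s["force"],"M",s["wrist_torque"],s["grip_width"],s["grip_force"])
d=np.array([491.4,-70.8,146])-s["position"];print("to grip, tool axes",R.T@d)
E
python3 st.py
```

```text
3.1 [  1.06  29.95   2.88 111.88  -2.3   38.21 -95.6 ] [491.67 -71.26 257.8 ] yaw -10.960294671374433 [ 0. -0. -1.] F [ 0.48  0.29 -0.48] M [ 0.08  0.07 -0.  ] 88.23919802780166 0.0
to grip, tool axes [ -0.39  -0.43 111.8 ]
```

Request:
move_arm(
  plan=[
    {"linear": [0, 0, 0.028], "twist": [0, 0, 0], "gripper": 0.088},
    {"linear": [0, 0, 0.028], "twist": [0, 0, 0], "gripper": 0.088},
    {"linear": [0, 0, 0.028], "twist": [0, 0, 0], "gripper": 0.088},
    {"linear": [0, 0, 0.028], "twist": [0, 0, 0], "gripper": 0.088},
    {"linear": [0, 0, 0], "twist": [0, 0, 0], "gripper": 0.088},
    {"linear": [0, 0, 0], "twist": [0, 0, 0], "gripper": 0.088},
  ],
)

```text
t: 3.6
position: [490.9, -71.3, 145.1]
tool_rot: [[0.981, -0.192, -0.003], [-0.192, -0.981, 0.001], [-0.003, -0.0, -1.0]]
force: [-0.4, 0.3, 0.5]
grip_width: 88.2
grip_force: 0.0
```

Request:
move_arm(
  plan=[
    {"linear": [0, 0, 0], "twist": [0, 0, 0], "gripper": 0.036},
    {"linear": [0, 0, 0], "twist": [0, 0, 0], "gripper": 0.036},
    {"linear": [0, 0, 0], "twist": [0, 0, 0], "gripper": 0.036},
    {"linear": [0, 0, 0], "twist": [0, 0, 0], "gripper": 0.036},
    {"linear": [0, 0, 0], "twist": [0, 0, 0], "gripper": 0.036},
    {"linear": [0, 0, 0], "twist": [0, 0, 0], "gripper": 0.036},
    {"linear": [0, 0, 0], "twist": [0, 0, 0], "gripper": 0.036},
    {"linear": [0, 0, 0], "twist": [0, 0, 0], "gripper": 0.036},
  ],
  force=40,
)

```text
t: 4.27
position: [492.0, -70.2, 146.1]
tool_rot: [[0.981, -0.192, 0.001], [-0.192, -0.981, 0.001], [0.001, -0.001, -1.0]]
force: [-0.8, 4.9, 3.6]
grip_width: 42.8
grip_force: 40.0
```

```bash
python3 st.py
```

```text
4.2667 [  1.94  40.79   1.48 117.71  -2.86  21.48 -95.35] [492.04 -70.21 146.08] yaw -11.06873406657229 [ 0.  0. -1.] F [-0.78  4.95  3.56] M [ 0.82  0.01 -0.04] 42.798071418209624 40.00058585777879
to grip, tool axes [-0.52  0.71  0.08]
```

Request:
move_arm(
  plan=[
    {"linear": [0, 0, 0.001], "twist": [0, 0, 0], "gripper": 0.036},
    {"linear": [0, 0, 0.001], "twist": [0, 0, 0], "gripper": 0.036},
    {"linear": [0, 0, 0.001], "twist": [0, 0, 0], "gripper": 0.036},
    {"linear": [0, 0, 0], "twist": [0, 0, 0], "gripper": 0.036},
    {"linear": [0, 0, 0], "twist": [0, 0, 0], "gripper": 0.036},
  ],
)

```text
t: 4.68
position: [492.0, -70.2, 142.8]
tool_rot: [[0.981, -0.192, 0.001], [-0.192, -0.981, 0.001], [0.001, -0.001, -1.0]]
force: [0.7, 5.6, 6.1]
grip_width: 43.2
grip_force: 40.0
```

Request:
move_arm(
  plan=[
    {"linear": [0, 0, 0.001], "twist": [0, 0, 0], "gripper": 0.036},
    {"linear": [0, 0, 0.001], "twist": [0, 0, 0], "gripper": 0.036},
    {"linear": [0, 0, 0], "twist": [0, 0, 0], "gripper": 0.036},
    {"linear": [0, 0, 0], "twist": [0, 0, 0], "gripper": 0.036},
  ],
)

```text
t: 5.02
position: [492.0, -70.3, 140.9]
tool_rot: [[0.981, -0.192, 0.001], [-0.192, -0.981, 0.001], [0.001, -0.001, -1.0]]
force: [-0.4, 6.3, 7.2]
grip_width: 43.1
grip_force: 40.0
```

Request:
move_arm(
  plan=[
    {"linear": [0, 0, 0.001], "twist": [0, 0, 0], "gripper": 0.036},
    {"linear": [0, 0, 0.001], "twist": [0, 0, 0], "gripper": 0.036},
    {"linear": [0, 0, 0], "twist": [0, 0, 0], "gripper": 0.036},
    {"linear": [0, 0, 0], "twist": [0, 0, 0], "gripper": 0.036},
  ],
)

```text
t: 5.35
position: [492.0, -70.3, 139.0]
tool_rot: [[0.981, -0.192, 0.001], [-0.192, -0.981, 0.001], [0.001, -0.001, -1.0]]
force: [-0.6, 5.6, 7.0]
grip_width: 43.4
grip_force: 40.0
```

```bash
python3 - <<'E'
from h import *
exec(open("st.py").read().split("\n",1)[1])
for n in("scene","top"):
    b=camera(n);cv2.imwrite(f"pics/{n}1.png",b)
b=cv2.imread("pics/scene1.png")[130:240,190:350];cv2.imwrite("pics/s1c.png",cv2.resize(b,(800,550),interpolation=cv2.INTER_CUBIC))
E
```

```text
5.35 [  1.99  41.56   1.41 117.94  -2.87  20.48 -95.34] [492.04 -70.28 138.96] yaw -11.07119112800436 [ 0.  0. -1.] F [-0.6   5.6   6.96] M [1.19 0.01 0.  ] 43.3502742006357 40.00005656853318
to grip, tool axes [-0.53  0.62 -7.04]
```

View pics/s1c.png

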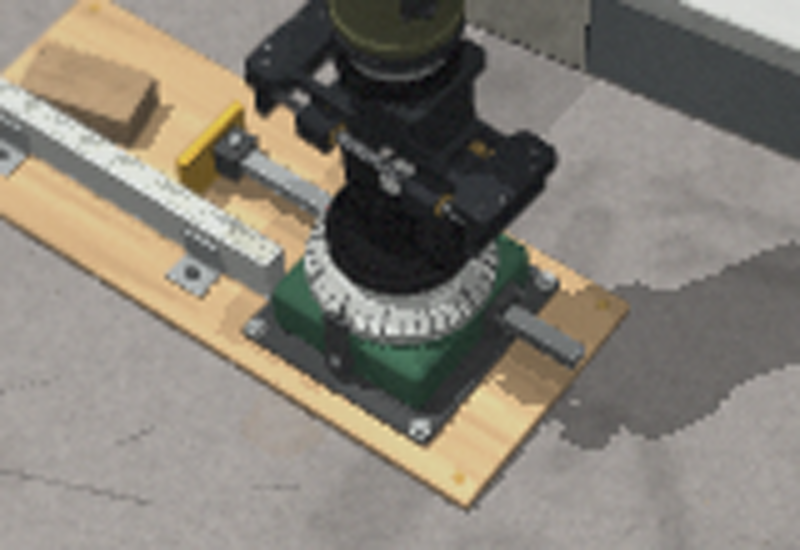

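The scene crop shows the wheel pressed, with the pointer at about pixel (257,195) and the red line hidden on the far side of the drum. Now I turn counter-clockwise.

Request:
move_arm(
  plan=[
    {"linear": [0, 0, 0], "twist": [0, 0, -3], "gripper": 0.036},
    {"linear": [0, 0, 0], "twist": [0, 0, -5], "gripper": 0.036},
    {"linear": [0, 0, 0], "twist": [0, 0, -5], "gripper": 0.036},
    {"linear": [0, 0, 0], "twist": [0, 0, -5], "gripper": 0.036},
    {"linear": [0, 0, 0], "twist": [0, 0, -5], "gripper": 0.036},
    {"linear": [0, 0, 0], "twist": [0, 0, -5], "gripper": 0.036},
    {"linear": [0, 0, 0], "twist": [0, 0, -5], "gripper": 0.036},
    {"linear": [0, 0, 0], "twist": [0, 0, -5], "gripper": 0.036},
    {"linear": [0, 0, 0], "twist": [0, 0, -5], "gripper": 0.036},
    {"linear": [0, 0, 0], "twist": [0, 0, -5], "gripper": 0.036},
  ],
)

```text
t: 6.28
position: [492.2, -70.6, 139.0]
tool_rot: [[0.798, 0.603, 0.002], [0.603, -0.798, 0.001], [0.002, 0.0, -1.0]]
force: [0.5, 4.2, 6.1]
grip_width: 43.2
grip_force: 40.0
```

Request:
move_arm(
  plan=[
    {"linear": [0, 0, 0], "twist": [0, 0, -5], "gripper": 0.036},
    {"linear": [0, 0, 0], "twist": [0, 0, -5], "gripper": 0.036},
    {"linear": [0, 0, 0], "twist": [0, 0, -5], "gripper": 0.036},
    {"linear": [0, 0, 0], "twist": [0, 0, 0], "gripper": 0.036},
    {"linear": [0, 0, 0], "twist": [0, 0, 0], "gripper": 0.036},
  ],
)

```text
t: 6.7
position: [492.2, -70.7, 139.0]
tool_rot: [[0.617, 0.787, 0.002], [0.787, -0.617, 0.001], [0.002, 0.001, -1.0]]
force: [-0.0, 3.1, 7.5]
grip_width: 43.3
grip_force: 40.0
```

```bash
python3 - <<'E'
from h import *
exec(open("st.py").read().split("\n",1)[1])
C=np.array([491.4,-70.8])
for n,z in(("scene",(235,160,305,215)),("top",(275,205,340,290))):
    b=camera(n);cv2.imwrite(f"pics/{n}2.png",b); r,k=redpx(b,z);print(n,r,k)
    if r:
        d=atz(n,r,78)[:2]-C;print(np.hypot(*d),np.degrees(np.arctan2(d[1],d[0])))
b=cv2.imread("pics/scene2.png")[150:220,220:320];t=cv2.imread("pics/top2.png")[190:290,250:390]
f=lambda x,s:cv2.resize(x,None,fx=s,fy=s,interpolation=cv2.INTER_CUBIC)
a=f(b,4);c=f(t,2.8);H=max(a.shape[0],c.shape[0])
o=np.zeros((H,a.shape[1]+c.shape[1],3),np.uint8);o[:a.shape[0],:a.shape[1]]=a;o[:c.shape[0],a.shape[1]:]=c
cv2.imwrite("pics/c2.png",o);print(o.shape)
E
```

```text
6.7 [ 11.09  41.76 -13.24 117.48  22.73  23.04 -58.05] [492.24 -70.73 139.04] yaw 51.88271287244359 [ 0.  0. -1.] F [-0.01  3.05  7.51] M [ 0.87  0.05 -0.09] 43.29574637174161 40.00093851238489
to grip, tool axes [-0.56 -0.62 -6.97]
scene (np.float64(253.015873015873), np.float64(185.2952380952381)) 8
57.120062064500786 -37.979986517457
top None 0
(280, 792, 3)
```

View pics/c2.png

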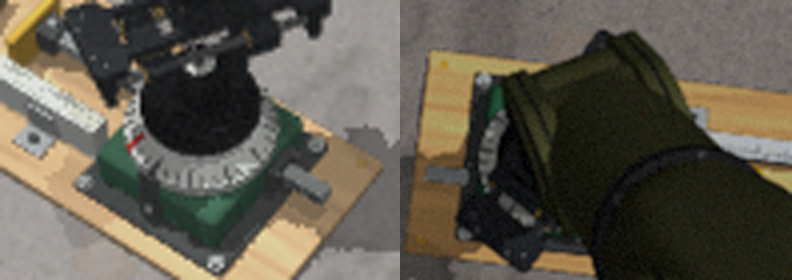

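The red line shows in the scene picture at about (253,185), near -38°, so the drum has followed the wheel by the full turn. About 31° remain.

Request:
move_arm(
  plan=[
    {"linear": [0, 0, 0], "twist": [0, 0, -5], "gripper": 0.036},
    {"linear": [0, 0, 0], "twist": [0, 0, -5], "gripper": 0.036},
    {"linear": [0, 0, 0], "twist": [0, 0, -5], "gripper": 0.036},
    {"linear": [0, 0, 0], "twist": [0, 0, -5], "gripper": 0.036},
    {"linear": [0, 0, 0], "twist": [0, 0, -4], "gripper": 0.036},
    {"linear": [0, 0, 0], "twist": [0, 0, -3], "gripper": 0.036},
    {"linear": [0, 0, 0], "twist": [0, 0, 0], "gripper": 0.036},
    {"linear": [0, 0, 0], "twist": [0, 0, 0], "gripper": 0.036},
  ],
)

```text
t: 7.47
position: [492.5, -70.9, 139.0]
tool_rot: [[0.193, 0.981, 0.002], [0.981, -0.193, 0.001], [0.002, 0.002, -1.0]]
force: [-0.2, 3.5, 6.0]
grip_width: 42.9
grip_force: 40.0
```

```bash
python3 - <<'E'
from h import *
exec(open("st.py").read().split("\n",1)[1])
C=np.array([491.4,-70.8])
n="scene";z=(240,165,300,215)
b=camera(n);cv2.imwrite("pics/scene3.png",b); r,k=redpx(b,z);print(n,r,k)
d=atz(n,r,78)[:2]-C;print(np.hypot(*d),np.degrees(np.arctan2(d[1],d[0])))
a=np.radians(-7.1);u=np.array([np.cos(a),np.sin(a)])
print("pred pointer tip, plate, red-set",proj(n,[[*(C+60*u),85],[*(C+60*u),88],[*(C+60*u),78]]))
cv2.imwrite("pics/c3.png",cv2.resize(b[168:210,236:300],None,fx=12,fy=12,interpolation=cv2.INTER_NEAREST))
E
```

```text
7.4667 [ 15.38  42.41 -20.22 117.24  32.44  25.61 -40.78] [492.48 -70.87 139.04] yaw 78.8510830245173 [ 0.  0. -1.] F [-0.18  3.48  6.04] M [ 0.75  0.04 -0.12] 42.89932105486698 40.004675667732954
to grip, tool axes [-0.13 -1.06 -6.96]
scene (np.float64(258.3193069306931), np.float64(189.58168316831683)) 9
52.641706149693135 -13.489084481479988
pred pointer tip, plate, red-set [[258.28 190.89]
 [258.25 190.36]
 [258.35 192.13]]
```

View pics/c3.png

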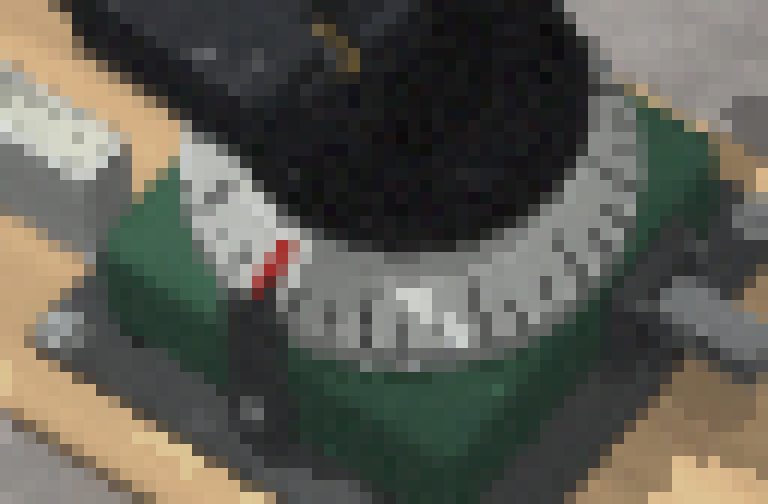

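```bash
python3 - <<'E'
from h import *
C=np.array([491.4,-70.8])
for off in(0,):
  for th in(-16,-14,-12,-10,-7.1,-4):
    a=np.radians(th);u=np.array([np.cos(a),np.sin(a)])
    print(th,proj("scene",[[*(C+r*u),z] for r,z in((54,88),(57,84),(60,78),(62,70))]).round(2).tolist())
b=cv2.imread("pics/scene3.png").astype(int)
for y in range(186,195): print(y,[tuple(b[y,x][::-1]) for x in range(254,263)])
# initial red in top & scene2 per-pixel check
for f,n,z in(("top0","top",(277,221,334,275)),("scene2","scene",(235,160,305,215))):
    r,k=redpx(cv2.imread(f"pics/{f}.png"),z)
    for zz,rr in((84,57),(78,60)):
        d=atz(n,r,zz)[:2]-C;print(f,zz,np.hypot(*d),np.degrees(np.arctan2(d[1],d[0])))
# pointer dark blob in top0
t=cv2.imread("pics/top0.png").astype(int)
for y in range(214,228): print(y,[int(t[y,x].sum()//3) for x in range(296,316)])
E
```

```text
-16 [[257.38, 187.63], [256.74, 188.91], [256.12, 190.54], [255.76, 192.33]]
-14 [[257.81, 187.98], [257.19, 189.28], [256.59, 190.93], [256.24, 192.72]]
-12 [[258.25, 188.31], [257.66, 189.62], [257.08, 191.29], [256.75, 193.1]]
-10 [[258.71, 188.63], [258.14, 189.96], [257.59, 191.65], [257.27, 193.47]]
-7.1 [[259.4, 189.06], [258.86, 190.42], [258.35, 192.13], [258.05, 193.97]]
-4 [[260.16, 189.5], [259.66, 190.88], [259.19, 192.62], [258.91, 194.47]]
186 [(np.int64(181), np.int64(184), np.int64(179)), (np.int64(184), np.int64(186), np.int64(182)), (np.int64(185), np.int64(187), np.int64(183)), (np.int64(180), np.int64(184), np.int64(179)), (np.int64(197), np.int64(199), np.int64(194)), (np.int64(125), np.int64(126), np.int64(123)), (np.int64(101), np.int64(102), np.int64(101)), (np.int64(35), np.int64(36), np.int64(35)), (np.int64(29), np.int64(30), np.int64(32))]
187 [(np.int64(151), np.int64(153), np.int64(150)), (np.int64(186), np.int64(188), np.int64(185)), (np.int64(185), np.int64(188), np.int64(184)), (np.int64(186), np.int64(189), np.int64(184)), (np.int64(180), np.int64(1
[... 3926 characters left out ...]
 45, 41, 38, 45, 37, 17, 9, 2, 14, 33, 36, 20, 17, 29, 40, 63, 70, 62, 74]
221 [34, 32, 32, 26, 28, 22, 16, 13, 15, 20, 34, 25, 20, 17, 29, 37, 37, 36, 35, 36]
222 [22, 29, 46, 36, 51, 89, 95, 71, 38, 42, 39, 38, 32, 36, 33, 38, 37, 40, 39, 39]
223 [71, 91, 97, 84, 96, 128, 128, 101, 64, 53, 60, 54, 71, 102, 88, 61, 31, 29, 32, 27]
224 [90, 126, 120, 94, 98, 119, 124, 106, 98, 97, 103, 70, 88, 135, 128, 94, 81, 80, 48, 19]
225 [69, 106, 122, 107, 111, 129, 123, 115, 116, 126, 131, 86, 96, 132, 126, 101, 106, 125, 105, 79]
226 [68, 91, 106, 97, 95, 83, 84, 86, 86, 84, 83, 50, 70, 106, 121, 114, 116, 130, 135, 99]
227 [83, 64, 54, 34, 30, 9, 1, 8, 7, 1, 5, 4, 23, 53, 71, 88, 102, 126, 124, 94]
```

The red line runs through about (257.5,191.5) and the pointer tip sits near (258.2,191), so 3 to 4° remain. I turn 3° more.

Request:
move_arm(
  plan=[
    {"linear": [0, 0, 0], "twist": [0, 0, -2], "gripper": 0.036},
    {"linear": [0, 0, 0], "twist": [0, 0, -1.2], "gripper": 0.036},
    {"linear": [0, 0, 0], "twist": [0, 0, 0], "gripper": 0.036},
    {"linear": [0, 0, 0], "twist": [0, 0, 0], "gripper": 0.036},
    {"linear": [0, 0, 0], "twist": [0, 0, 0], "gripper": 0.036},
  ],
)

```text
t: 7.93
position: [492.5, -70.9, 139.1]
tool_rot: [[0.139, 0.99, 0.002], [0.99, -0.139, 0.001], [0.001, 0.002, -1.0]]
force: [-0.2, 2.9, 7.7]
grip_width: 43.4
grip_force: 40.0
```

```bash
cat > red.py <<'E'
from h import *
import sys
exec(open("st.py").read().split("\n",1)[1])
f=np.mean([camera("scene").astype(float) for _ in range(4)],0);cv2.imwrite(sys.argv[1],f)
for y in range(186,196):
    print(y,[(int(f[y,x,2]),int(f[y,x,1])) for x in range(254,264)], end=" ")
    w=np.clip(f[y,254:264,2]-f[y,254:264,1]-8,0,None); print("red x",(w@np.arange(254,264)/w.sum()).round(2) if w.sum()>20 else None)
E
python3 red.py pics/scene4.png
```

```text
7.9333 [ 15.88  42.51 -21.06 117.21  33.5   25.97 -38.65] [492.51 -70.85 139.06] yaw 82.03709447760761 [ 0.  0. -1.] F [-0.17  2.93  7.67] M [ 0.74 -0.01 -0.14] 43.40013039763606 40.0055992975831
to grip, tool axes [-0.09 -1.09 -6.94]
186 [(183, 186), (183, 185), (183, 185), (177, 179), (198, 201), (191, 193), (82, 82), (38, 38), (26, 25), (21, 20)] red x None
187 [(181, 185), (184, 186), (184, 187), (184, 186), (180, 182), (199, 201), (189, 189), (121, 123), (71, 72), (37, 38)] red x None
188 [(152, 153), (187, 189), (184, 187), (185, 187), (186, 188), (179, 147), (167, 116), (182, 184), (122, 123), (117, 118)] red x 259.65
189 [(185, 188), (186, 188), (148, 149), (151, 154), (185, 185), (169, 75), (165, 59), (172, 161), (188, 190), (117, 118)] red x 259.56
190 [(149, 151), (185, 187), (151, 153), (186, 187), (176, 146), (163, 49), (175, 122), (185, 187), (180, 182), (125, 127)] red x 259.13
191 [(111, 114), (167, 170), (181, 183), (181, 183), (97, 66), (122, 63), (186, 189), (181, 183), (124, 125), (123, 125)] red x 258.7
192 [(79, 98), (90, 91), (94, 96), (112, 114), (50, 50), (126, 114), (185, 187), (144, 145), (124, 125), (124, 126)] red x None
193 [(51, 68), (57, 58), (55, 57), (40, 41), (47, 49), (123, 125), (178, 181), (78, 79), (123, 125), (124, 126)] red x None
194 [(49, 66), (42, 43), (41, 40), (47, 48), (50, 52), (97, 99), (102, 103), (101, 101), (126, 127), (125, 126)] red x None
195 [(43, 60), (42, 43), (44, 45), (42, 43), (42, 45), (53, 54), (98, 99), (117, 117), (127, 129), (123, 125)] red x None[ WARN:0@2.204] global loadsave.cpp:1063 imwrite_ Unsupported depth image for selected encoder is fallbacked to CV_8U.
```

The red line now sits within about 1° of the pointer. I back off 5° within the lash, let the wheel up, open and retreat.

Request:
move_arm(
  plan=[
    {"linear": [0, 0, 0], "twist": [0, 0, 2.5], "gripper": 0.036},
    {"linear": [0, 0, 0], "twist": [0, 0, 2.5], "gripper": 0.036},
    {"linear": [0, 0, 0], "twist": [0, 0, 0], "gripper": 0.036},
    {"linear": [0, 0, -0.002], "twist": [0, 0, 0], "gripper": 0.036},
    {"linear": [0, 0, -0.002], "twist": [0, 0, 0], "gripper": 0.036},
    {"linear": [0, 0, -0.002], "twist": [0, 0, 0], "gripper": 0.036},
    {"linear": [0, 0, -0.001], "twist": [0, 0, 0], "gripper": 0.036},
    {"linear": [0, 0, 0], "twist": [0, 0, 0], "gripper": 0.036},
    {"linear": [0, 0, 0], "twist": [0, 0, 0], "gripper": 0.036},
  ],
)

```text
t: 8.88
position: [492.4, -70.9, 145.8]
tool_rot: [[0.224, 0.975, 0.002], [0.975, -0.224, 0.001], [0.001, 0.002, -1.0]]
force: [1.7, 5.1, 3.5]
grip_width: 43.1
grip_force: 40.0
```

Request:
move_arm(
  plan=[
    {"linear": [0, 0, 0], "twist": [0, 0, 0], "gripper": 0.088},
    {"linear": [0, 0, 0], "twist": [0, 0, 0], "gripper": 0.088},
    {"linear": [0, 0, 0], "twist": [0, 0, 0], "gripper": 0.088},
    {"linear": [0, 0, 0], "twist": [0, 0, 0], "gripper": 0.088},
    {"linear": [0, 0, 0], "twist": [0, 0, 0], "gripper": 0.088},
    {"linear": [0, 0, 0], "twist": [0, 0, 0], "gripper": 0.088},
    {"linear": [0, 0, -0.02], "twist": [0, 0, 0], "gripper": 0.088},
    {"linear": [0, 0, -0.03], "twist": [0, 0, 0], "gripper": 0.088},
    {"linear": [0, 0, -0.03], "twist": [0, 0, 0], "gripper": 0.088},
    {"linear": [0, 0, -0.03], "twist": [0, 0, 0], "gripper": 0.088},
  ],
)

```text
t: 9.72
position: [490.9, -71.5, 256.7]
tool_rot: [[0.224, 0.975, -0.001], [0.975, -0.224, 0.0], [-0.0, -0.001, -1.0]]
force: [1.5, 0.5, -0.3]
grip_width: 87.9
grip_force: 0.0
```

```bash
python3 st.py
```

```text
9.7167 [ 21.62  32.05 -29.2  110.95  22.42  42.71 -33.55] [490.93 -71.48 256.74] yaw 77.06533940907019 [-0.  0. -1.] F [ 1.46  0.46 -0.25] M [-0.05 -0.14 -0.01] 87.8790879300167 0.0
to grip, tool axes [  0.8    0.46 110.74]
```

Request:
move_arm(
  plan=[
    {"linear": [-0.035, 0, 0], "twist": [0, 0, 0], "gripper": 0.088},
    {"linear": [-0.035, 0, 0], "twist": [0, 0, 0], "gripper": 0.088},
    {"linear": [-0.035, 0, 0], "twist": [0, 0, 0], "gripper": 0.088},
    {"linear": [-0.035, 0, 0], "twist": [0, 0, 0], "gripper": 0.088},
    {"linear": [-0.035, 0, 0], "twist": [0, 0, 0], "gripper": 0.088},
    {"linear": [-0.035, 0, 0], "twist": [0, 0, 0], "gripper": 0.088},
    {"linear": [-0.035, 0, 0], "twist": [0, 0, 0], "gripper": 0.088},
    {"linear": [-0.035, 0, 0], "twist": [0, 0, 0], "gripper": 0.088},
    {"linear": [0, 0, 0], "twist": [0, 0, 0], "gripper": 0.088},
  ],
)

```text
t: 10.47
position: [424.8, -353.0, 254.8]
tool_rot: [[0.236, 0.972, -0.003], [0.972, -0.236, -0.005], [-0.006, -0.002, -1.0]]
force: [-0.6, -0.6, -0.7]
grip_width: 88.1
grip_force: 0.0
```

```bash
python3 red.py pics/scene5.png 2>/dev/null; python3 - <<'E'
from h import *
f=np.mean([camera("top").astype(float) for _ in range(4)],0).astype(np.uint8);cv2.imwrite("pics/top5.png",f)
r,k=redpx(f,(285,205,330,275));print(r,k)
C=np.array([491.4,-70.8])
if r:
  for z in(78,84):
    d=atz("top",r,z)[:2]-C;print(np.hypot(*d),np.degrees(np.arctan2(d[1],d[0])))
s=cv2.imread("pics/scene5.png")
a=cap(s,(269,164),5);b=cap(f,(306,245),6);print(tri(a,b))
z=lambda x,k:cv2.resize(x,None,fx=k,fy=k,interpolation=cv2.INTER_NEAREST)
cv2.imwrite("pics/c5.png",np.hstack([z(s[160:205,240:290],8),z(f[212:257,281:331],8)]))
E
```

```text
10.4667 [ 52.79  36.33 -30.06 102.05  23.97  48.08  -2.4 ] [ 424.79 -352.99  254.85] yaw 76.34955469295308 [-0. -0. -1.] F [-0.62 -0.61 -0.75] M [-0.1  -0.07 -0.08] 88.13488815516716 0.0
to grip, tool axes [290.54  -1.67 107.25]
186 [(197, 200), (197, 199), (197, 198), (175, 177), (195, 198), (187, 190), (122, 124), (116, 117), (93, 96), (52, 52)] red x None
187 [(195, 199), (198, 201), (199, 201), (199, 201), (177, 179), (196, 198), (185, 186), (121, 122), (116, 118), (116, 118)] red x None
188 [(163, 165), (201, 202), (200, 202), (198, 200), (184, 185), (177, 145), (164, 114), (179, 181), (122, 123), (121, 122)] red x 259.64
189 [(198, 201), (200, 202), (158, 160), (162, 165), (199, 198), (178, 77), (163, 60), (169, 159), (187, 189), (188, 190)] red x 259.52
190 [(154, 157), (197, 200), (163, 165), (201, 203), (191, 157), (176, 54), (190, 132), (200, 203), (183, 185), (192, 195)] red x 259.13
191 [(110, 113), (176, 178), (196, 198), (196, 197), (104, 71), (130, 66), (201, 203), (198, 200), (200, 204), (197, 200)] red x 258.69
192 [(78, 96), (87, 88), (99, 101), (132, 134), (72, 73), (128, 117), (200, 202), (157, 160), (199, 202), (198, 202)] red x None
193 [(50, 67), (56, 57), (81, 82), (59, 60), (63, 64), (138, 141), (196, 199), (123, 125), (198, 201), (198, 201)] red x None
194 [(51, 68), (42, 44), (40, 41), (70, 70), (89, 91), (115, 118), (160, 163), (160, 162), (200, 202), (197, 199)] red x None
195 [(43, 60), (42, 44), (40, 41), (42, 44), (48, 48), (53, 54), (105, 107), (163, 166), (202, 205), (194, 197)] red x None
(np.float64(306.7882736156352), np.float64(224.50814332247558)) 8
56.099946388520664 -10.211286666751914
55.36936076056804 -9.866239063971523
(array([491.44616206, -70.6430286 , 162.04951134]), np.float64(0.9994482847005352))
```

View pics/c5.png

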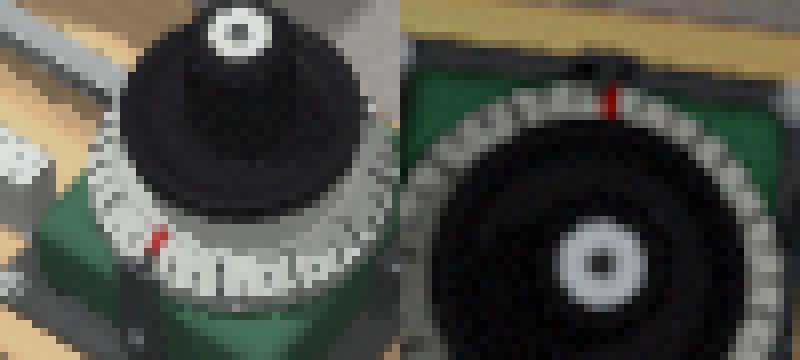

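The drum stayed put and the wheel is up. The top view reads the red line about 2° clockwise of the set angle, so I check it directly against the pointer.

```bash
python3 - <<'E'
from h import *
t=np.mean([camera("top").astype(float) for _ in range(8)],0);s=np.mean([camera("scene").astype(float) for _ in range(8)],0)
C=np.array([491.4,-70.8])
K=16
def crop(f,n,x0,y0):
    o=cv2.resize(np.clip(f[y0:y0+24,x0:x0+24]*1.2,0,255).astype(np.uint8),None,fx=K,fy=K,interpolation=cv2.INTER_CUBIC)
    for th,c in((-7.1,(255,255,0)),(-10.1,(255,0,255))):
        a=np.radians(th);u=np.array([np.cos(a),np.sin(a)])
        for r,z,m in((54,86,2),(60,78,2),(60,85,5)):
            p=proj(n,[*(C+r*u),z])[0]; print(n,th,r,z,p.round(2))
            if th>-8: cv2.circle(o,tuple(int(q) for q in ((p-[x0,y0]+.5)*K)),m,c,1)
    return o
cv2.imwrite("pics/c6.png",np.hstack([crop(s,"scene",247,180),crop(t,"top",295,212)]))
# drum circle fit in top: bright/green transition, radial search about projected centre at z=66,r=62
c0=C.copy(); 
g=t[...,2] # red channel: white high, green low
def res(cx,cy,r,z,a): 
    return 
pts=[]
for th in list(range(20,170,4))+list(range(190,345,4)):
    a=np.radians(th-7.1); rs=np.arange(52,72,.25)
    P=proj("top",[[C[0]+r*np.cos(a),C[1]+r*np.sin(a),68] for r in rs]).astype(np.float32)
    v=cv2.remap(g.astype(np.float32),P[:,0].copy(),P[:,1].copy(),cv2.INTER_LINEAR).ravel()
    d=np.diff(v); i=d.argmin()
    if d[i]<-3 : pts.append((rs[i]*np.cos(a),rs[i]*np.sin(a)))
p=np.array(pts)
from scipy.optimize import least_squares
q=least_squares(lambda x:np.hypot(p[:,0]-x[0],p[:,1]-x[1])-x[2],[0,0,62],loss="soft_l1");print("drum centre offset",q.x,len(p),np.std(q.fun))
E
```

```text
scene -7.1 54 86 [259.41 189.42]
scene -7.1 60 78 [258.35 192.13]
scene -7.1 60 85 [258.28 190.89]
scene -10.1 54 86 [258.71 188.97]
scene -10.1 60 78 [257.56 191.63]
scene -10.1 60 85 [257.49 190.39]
top -7.1 54 86 [305.71 224.82]
top -7.1 60 78 [305.74 222.77]
top -7.1 60 85 [305.95 222.45]
top -10.1 54 86 [306.85 224.98]
top -10.1 60 78 [307.   222.95]
top -10.1 60 85 [307.21 222.63]
drum centre offset [ 0.49066411 -0.23499122 62.4118454 ] 77 0.7811708305985827
```

View pics/c6.png

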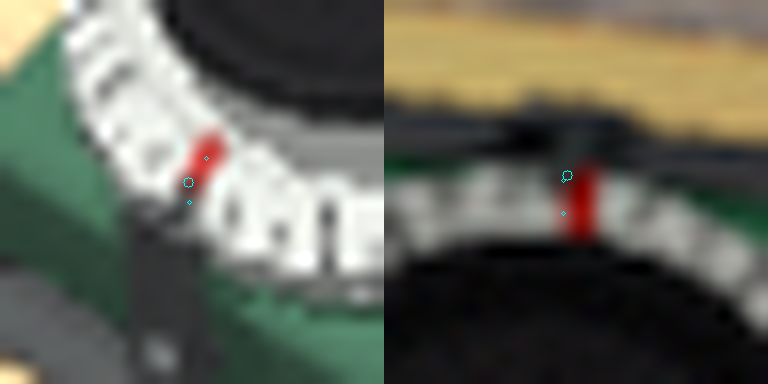

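```bash
python3 - <<'E'
from h import *
I=lambda f:cv2.imread(f"pics/{f}.png").astype(int)
t=np.maximum(I("top0"),I("top5"));s=np.maximum.reduce([I("scene0"),I("scene5"),I("scene3")])
for y in range(217,227): print(y,[int(t[y,x].sum()//3) for x in range(297,316)])
print()
for y in range(188,206): print(y,[int(s[y,x].sum()//3) for x in range(250,266)])
C=np.array([491.4,-70.8])
for n in("scene","top"):
  for th in(-5,-7.1,-10):
    a=np.radians(th);u=np.array([np.cos(a),np.sin(a)])
    print(n,th,[(r,z,*proj(n,[*(C+r*u),z])[0].round(2)) for r,z in((60,88),(66,88),(72,88),(72,60),(72,30))])
o=[]
for im,x0,y0 in((s,244,182),(t,294,210)):
    o.append(cv2.resize(np.clip(im[y0:y0+24,x0:x0+24]*1.6,0,255).astype(np.uint8),None,fx=16,fy=16,interpolation=cv2.INTER_NEAREST))
cv2.imwrite("pics/c7.png",np.hstack(o))
E
```

```text
217 [116, 111, 123, 132, 131, 133, 119, 105, 111, 118, 114, 121, 130, 128, 131, 127, 129, 126, 127]
218 [72, 70, 83, 98, 100, 98, 85, 65, 70, 75, 72, 84, 101, 108, 126, 129, 128, 125, 127]
219 [42, 42, 39, 43, 48, 37, 32, 34, 30, 37, 38, 35, 39, 60, 89, 111, 115, 110, 121]
220 [45, 47, 45, 45, 41, 24, 9, 3, 17, 33, 36, 26, 21, 30, 48, 66, 72, 65, 83]
221 [38, 33, 31, 29, 23, 16, 15, 15, 22, 35, 32, 20, 19, 35, 41, 44, 42, 38, 36]
222 [30, 46, 43, 68, 91, 95, 71, 60, 42, 39, 45, 40, 37, 33, 42, 44, 44, 44, 46]
223 [92, 97, 84, 118, 132, 128, 101, 95, 55, 62, 67, 84, 106, 91, 61, 35, 30, 32, 34]
224 [126, 120, 96, 127, 128, 124, 106, 120, 99, 103, 85, 107, 137, 128, 94, 89, 80, 48, 30]
225 [122, 122, 109, 127, 129, 123, 124, 134, 128, 131, 98, 109, 135, 126, 101, 130, 126, 105, 79]
226 [128, 111, 97, 95, 88, 88, 89, 91, 86, 84, 62, 76, 109, 121, 121, 137, 137, 135, 99]

188 [90, 82, 100, 202, 202, 201, 199, 199, 184, 172, 198, 183, 122, 121, 117, 119]
189 [90, 90, 93, 120, 198, 199, 158, 198, 197, 133, 184, 190, 192, 188, 124, 121]
190 [87, 89, 89, 96, 155, 197, 200, 201, 167, 163, 196
[... 1966 characters left out ...]
loat64(305.32), np.float64(219.79)), (72, 88, np.float64(305.5), np.float64(217.37)), (72, 60, np.float64(304.7), np.float64(218.76)), (72, 30, np.float64(303.88), np.float64(220.19))]
top -7.1 [(60, 88, np.float64(306.03), np.float64(222.31)), (66, 88, np.float64(306.3), np.float64(219.89)), (72, 88, np.float64(306.57), np.float64(217.47)), (72, 60, np.float64(305.74), np.float64(218.87)), (72, 30, np.float64(304.9), np.float64(220.29))]
top -10 [(60, 88, np.float64(307.26), np.float64(222.48)), (66, 88, np.float64(307.65), np.float64(220.08)), (72, 88, np.float64(308.04), np.float64(217.69)), (72, 60, np.float64(307.18), np.float64(219.08)), (72, 30, np.float64(306.3), np.float64(220.49))]
```

View pics/c7.png

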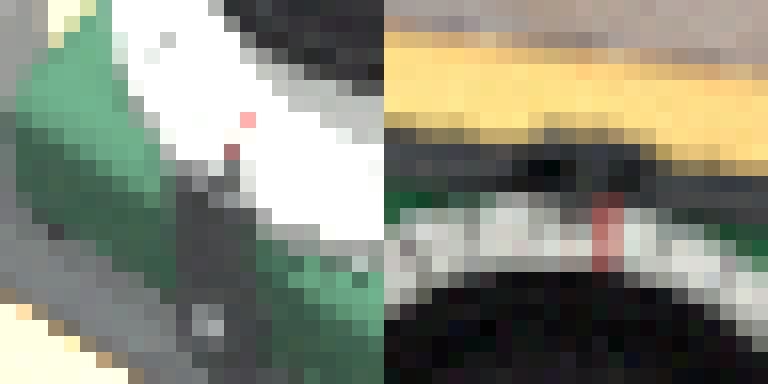

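```bash
cat > tick.py <<'E'
from h import *
from scipy.optimize import differential_evolution
C=np.array([491.4,-70.8])
def ticks(img,n,lo,hi,r,z,red=None):
    g=img.astype(np.float32).min(2); ph=np.radians(np.arange(lo,hi,.5))
    def prof(dx,dy,r,z):
        v=0
        for k in(-1.5,0,1.5):
            P=proj(n,np.c_[C[0]+dx+(r+k)*np.cos(ph),C[1]+dy+(r+k)*np.sin(ph),0*ph+z]).astype(np.float32)
            v=v+cv2.remap(g,P[:,0].copy(),P[:,1].copy(),cv2.INTER_LINEAR).ravel()
        v=v-cv2.GaussianBlur(v[:,None],(0,0),14).ravel()
        return np.clip(v/ (v.std()+1e-6),-2,2)
    def amp(p): 
        v=prof(p[0],p[1],r,z); return np.mean(v*np.exp(-36j*ph))
    q=differential_evolution(lambda p:-abs(amp(p))+0.005*(p[0]**2+p[1]**2),[(-3,3)]*2,seed=1,maxiter=25,popsize=8)
    A=amp(q.x); # dark ticks: v=-cos(36(ph-t0)) -> mean = -e^{-36j t0}/2
    t0=np.degrees(-np.angle(-A)/36); return q.x,abs(A),t0%10-10
for f,n,ex in(("top5","top",0),("scene5","scene",1),("top0","top",0),("scene0","scene",1)):
    im=cv2.imread(f"pics/{f}.png")
    for r,z in((55,88),(58,84),(60,78)):
        lo,hi=((15,330) if n=="top" else (-75,105)); 
        x,a,t=ticks(im,n,lo,hi,r,z); print(f,r,z,x.round(2),round(a,3),"tick phase",round(t,2))
E
python3 tick.py
```

```text
top5 55 88 [-0.48  0.4 ] 0.542 tick phase -9.83
top5 58 84 [-0.22  0.43] 0.637 tick phase -9.79Traceback (most recent call last):
  File "tick.py", line 22, in <module>
    x,a,t=ticks(im,n,lo,hi,r,z); print(f,r,z,x.round(2),round(a,3),"tick phase",round(t,2))
          ~~~~~^^^^^^^^^^^^^^^^
  File "tick.py", line 15, in ticks
    q=differential_evolution(lambda p:-abs(amp(p))+0.005*(p[0]**2+p[1]**2),[(-3,3)]*2,seed=1,maxiter=25,popsize=8)
    return fun(*args, **kwargs)
    ret = solver.solve()
    result = minimize(lambda x:
                        list(self._mapwrapper(self.func, np.atleast_2d(x)))[0],
    ...<2 lines>...
                      bounds=self.limits.T,
                      constraints=self.constraints)
    res = _minimize_lbfgsb(fun, x0, args, jac, bounds,
                           callback=callback, **options)
    f, g = func_and_grad(x)
           ~~~~~~~~~~~~~^^^
    self._update_grad()
    ~~~~~~~~~~~~~~~~~^^
    self.g = self._wrapped_grad(self.x, f0=self.f)
             ~~~~~~~~~~~~~~~~~~^^^^^^^^^^^^^^^^^^^
    g, dct = approx_derivative(
             ~~~~~~~~
[... 1004 characters left out ...]
iter=25,popsize=8)
                                           ~~~^^^
  File "tick.py", line 14, in amp
    v=prof(p[0],p[1],r,z); return np.mean(v*np.exp(-36j*ph))
  File "tick.py", line 9, in prof
    P=proj(n,np.c_[C[0]+dx+(r+k)*np.cos(ph),C[1]+dy+(r+k)*np.sin(ph),0*ph+z]).astype(np.float32)
      ~~~~^^^^^^^^^^^^^^^^^^^^^^^^^^^^^^^^^^^^^^^^^^^^^^^^^^^^^^^^^^^^^^^^^^^
  File "h.py", line 11, in proj
    K,D,e,R=cm(n); P=np.atleast_2d(np.array(P,float))
            ~~^^^
  File "h.py", line 4, in cm
    m=camera_model(n); return np.array(m["intrinsics"],float),np.array(m["D"],float),np.array(m["eye"],float),np.array(m["attitude"],float)
ValueError: time passes only in moves, steps and waits
```

```bash
sed -i 's/^def cm(n):/import functools\n@functools.lru_cache\ndef cm(n):/' h.py; timeout 300 python3 tick.py 2>&1 | tail -12
```

```text
top5 55 88 [-0.48  0.4 ] 0.542 tick phase -9.83
top5 58 84 [-0.22  0.43] 0.637 tick phase -9.79
top5 60 78 [ 0.02 -0.05] 0.639 tick phase -9.86
scene5 55 88 [-0.31 -0.6 ] 0.099 tick phase -1.4
scene5 58 84 [3.   2.99] 0.286 tick phase -0.28
scene5 60 78 [2.04 1.35] 0.395 tick phase -9.44
top0 55 88 [-0.59  0.48] 0.514 tick phase -1.81
top0 58 84 [-0.41  0.27] 0.581 tick phase -1.81
top0 60 78 [-0.11 -0.14] 0.577 tick phase -1.83
scene0 55 88 [ 2.6  -1.69] 0.238 tick phase -4.76
scene0 58 84 [3.   2.99] 0.393 tick phase -1.78
scene0 60 78 [1.45 1.53] 0.442 tick phase -1.88
```

Fitting the tick phase over the whole ring gives the red line at -9.8° with the true drum centre. The pointer, from the board edges and the top view, stands at -7.2°, so about 2.6° more counter-clockwise is needed. I re-engage the wheel.

Request:
move_arm(
  plan=[
    {"linear": [0.035, 0, 0], "twist": [0, 0, 0], "gripper": 0.088},
    {"linear": [0.035, 0, 0], "twist": [0, 0, 0], "gripper": 0.088},
    {"linear": [0.035, 0, 0], "twist": [0, 0, 0], "gripper": 0.088},
    {"linear": [0.035, 0, 0], "twist": [0, 0, 0], "gripper": 0.088},
    {"linear": [0.035, 0, 0], "twist": [0, 0, 0], "gripper": 0.088},
    {"linear": [0.035, 0, 0], "twist": [0, 0, 0], "gripper": 0.088},
    {"linear": [0.035, 0, 0], "twist": [0, 0, 0], "gripper": 0.088},
    {"linear": [0.035, 0, 0], "twist": [0, 0, 0], "gripper": 0.088},
    {"linear": [0, 0, 0], "twist": [0, 0, 0], "gripper": 0.088},
    {"linear": [0, 0, 0], "twist": [0, 0, 0], "gripper": 0.088},
  ],
)

```text
t: 12.5
position: [492.1, -68.8, 256.0]
tool_rot: [[0.219, 0.976, 0.001], [0.976, -0.219, 0.001], [0.001, 0.001, -1.0]]
force: [-0.5, -0.8, -0.5]
grip_width: 87.6
grip_force: 0.0
```

```bash
python3 st.py
```

```text
12.5 [ 21.34  32.13 -29.23 110.98  22.54  42.5  -33.65] [492.14 -68.84 256.  ] yaw 77.36258519956394 [ 0.  0. -1.] F [-0.5  -0.84 -0.52] M [-0.08 -0.08  0.04] 87.61389674733812 0.0
to grip, tool axes [ -2.18  -0.36 110.  ]
```

Request:
move_arm(
  plan=[
    {"linear": [-0.001, 0, 0.028], "twist": [0, 0, 0], "gripper": 0.088},
    {"linear": [0, 0, 0.028], "twist": [0, 0, 0], "gripper": 0.088},
    {"linear": [0, 0, 0.028], "twist": [0, 0, 0], "gripper": 0.088},
    {"linear": [0, 0, 0.026], "twist": [0, 0, 0], "gripper": 0.088},
    {"linear": [0, 0, 0], "twist": [0, 0, 0], "gripper": 0.088},
    {"linear": [0, 0, 0], "twist": [0, 0, 0], "gripper": 0.088},
  ],
)

```text
t: 13.0
position: [490.4, -73.7, 145.1]
tool_rot: [[0.226, 0.974, -0.003], [0.974, -0.226, -0.001], [-0.002, -0.003, -1.0]]
force: [1.0, 0.5, 0.9]
grip_width: 88.4
grip_force: 0.0
```

Request:
move_arm(
  plan=[
    {"linear": [0, 0, 0], "twist": [0, 0, 0], "gripper": 0.036},
    {"linear": [0, 0, 0], "twist": [0, 0, 0], "gripper": 0.036},
    {"linear": [0, 0, 0], "twist": [0, 0, 0], "gripper": 0.036},
    {"linear": [0, 0, 0], "twist": [0, 0, 0], "gripper": 0.036},
    {"linear": [0, 0, 0], "twist": [0, 0, 0], "gripper": 0.036},
    {"linear": [0, 0, 0], "twist": [0, 0, 0], "gripper": 0.036},
    {"linear": [0, 0, 0], "twist": [0, 0, 0], "gripper": 0.036},
    {"linear": [0, 0, 0], "twist": [0, 0, 0], "gripper": 0.036},
  ],
  force=40,
)

```text
t: 13.67
position: [492.0, -72.5, 146.0]
tool_rot: [[0.224, 0.975, 0.001], [0.975, -0.224, -0.0], [0.0, 0.001, -1.0]]
force: [1.1, -0.5, 1.7]
grip_width: 43.4
grip_force: 40.0
```

Request:
move_arm(
  plan=[
    {"linear": [0, 0, 0.001], "twist": [0, 0, 0], "gripper": 0.036},
    {"linear": [0, 0, 0.001], "twist": [0, 0, 0], "gripper": 0.036},
    {"linear": [0, 0, 0.001], "twist": [0, 0, 0], "gripper": 0.036},
    {"linear": [0, 0, 0], "twist": [0, 0, 0], "gripper": 0.036},
    {"linear": [0, 0, 0], "twist": [0, 0, 0], "gripper": 0.036},
  ],
)

```text
t: 14.08
position: [492.0, -72.5, 142.9]
tool_rot: [[0.224, 0.975, 0.001], [0.975, -0.224, -0.0], [0.0, 0.001, -1.0]]
force: [1.7, -0.8, 6.0]
grip_width: 43.1
grip_force: 40.0
```

Request:
move_arm(
  plan=[
    {"linear": [0, 0, 0.001], "twist": [0, 0, 0], "gripper": 0.036},
    {"linear": [0, 0, 0.001], "twist": [0, 0, 0], "gripper": 0.036},
    {"linear": [0, 0, 0.001], "twist": [0, 0, 0], "gripper": 0.036},
    {"linear": [0, 0, 0.001], "twist": [0, 0, 0], "gripper": 0.036},
    {"linear": [0, 0, 0], "twist": [0, 0, 0], "gripper": 0.036},
    {"linear": [0, 0, 0], "twist": [0, 0, 0], "gripper": 0.036},
  ],
)

```text
t: 14.58
position: [492.0, -72.5, 139.1]
tool_rot: [[0.224, 0.975, 0.001], [0.975, -0.224, -0.0], [-0.0, 0.001, -1.0]]
force: [2.0, 0.2, 7.7]
grip_width: 43.0
grip_force: 40.0
```

Request:
move_arm(
  plan=[
    {"linear": [0, 0, 0], "twist": [0, 0, -2], "gripper": 0.036},
    {"linear": [0, 0, 0], "twist": [0, 0, -2], "gripper": 0.036},
    {"linear": [0, 0, 0], "twist": [0, 0, -2], "gripper": 0.036},
    {"linear": [0, 0, 0], "twist": [0, 0, -1.6], "gripper": 0.036},
    {"linear": [0, 0, 0], "twist": [0, 0, 0], "gripper": 0.036},
    {"linear": [0, 0, 0], "twist": [0, 0, 0], "gripper": 0.036},
    {"linear": [0, 0, 0], "twist": [0, 0, 0], "gripper": 0.036},
  ],
)

```text
t: 15.17
position: [492.3, -72.6, 139.2]
tool_rot: [[0.094, 0.996, 0.002], [0.996, -0.094, -0.0], [-0.0, 0.002, -1.0]]
force: [1.0, -1.0, 6.8]
grip_width: 43.0
grip_force: 40.0
```

```bash
python3 red.py pics/scene8.png 2>/dev/null | grep -v None
```

```text
15.1667 [ 16.65  42.63 -22.1  117.16  34.85  26.51 -37.26] [492.29 -72.55 139.22] yaw 84.61151516613029 [ 0. -0. -1.] F [ 1.03 -0.96  6.82] M [-0.26 -0.18 -0.12] 42.989375722744505 40.004321560263634
to grip, tool axes [ 1.66 -1.04 -6.79]
189 [(112, 114), (186, 188), (186, 188), (184, 186), (187, 189), (185, 184), (170, 78), (183, 128), (188, 191), (116, 118)] red x 260.36
190 [(149, 151), (184, 187), (181, 184), (151, 153), (184, 185), (177, 146), (165, 55), (179, 153), (184, 186), (126, 127)] red x 259.97
191 [(111, 114), (172, 175), (146, 148), (182, 184), (105, 103), (146, 83), (170, 89), (184, 186), (179, 180), (124, 126)] red x 259.57
192 [(79, 97), (87, 89), (94, 96), (112, 114), (60, 57), (134, 51), (180, 155), (183, 185), (98, 100), (124, 126)] red x 259.19
193 [(52, 69), (55, 56), (55, 58), (42, 44), (48, 45), (113, 64), (185, 187), (181, 184), (75, 76), (124, 126)] red x 259.0
```

Request:
move_arm(
  plan=[
    {"linear": [0, 0, 0], "twist": [0, 0, 2.5], "gripper": 0.036},
    {"linear": [0, 0, 0], "twist": [0, 0, 2.5], "gripper": 0.036},
    {"linear": [0, 0, 0], "twist": [0, 0, 0], "gripper": 0.036},
    {"linear": [0, 0, -0.002], "twist": [0, 0, 0], "gripper": 0.036},
    {"linear": [0, 0, -0.002], "twist": [0, 0, 0], "gripper": 0.036},
    {"linear": [0, 0, -0.002], "twist": [0, 0, 0], "gripper": 0.036},
    {"linear": [0, 0, -0.001], "twist": [0, 0, 0], "gripper": 0.036},
    {"linear": [0, 0, 0], "twist": [0, 0, 0], "gripper": 0.036},
    {"linear": [0, 0, 0], "twist": [0, 0, 0], "gripper": 0.036},
  ],
)

```text
t: 16.12
position: [492.0, -72.5, 145.8]
tool_rot: [[0.18, 0.984, 0.001], [0.984, -0.18, -0.0], [0.0, 0.001, -1.0]]
force: [3.0, -1.7, 4.0]
grip_width: 43.2
grip_force: 40.0
```

Request:
move_arm(
  plan=[
    {"linear": [0, 0, 0], "twist": [0, 0, 0], "gripper": 0.088},
    {"linear": [0, 0, 0], "twist": [0, 0, 0], "gripper": 0.088},
    {"linear": [0, 0, 0], "twist": [0, 0, 0], "gripper": 0.088},
    {"linear": [0, 0, 0], "twist": [0, 0, 0], "gripper": 0.088},
    {"linear": [0, 0, 0], "twist": [0, 0, 0], "gripper": 0.088},
    {"linear": [0, 0, 0], "twist": [0, 0, 0], "gripper": 0.088},
    {"linear": [0, 0, -0.02], "twist": [0, 0, 0], "gripper": 0.088},
    {"linear": [0, 0, -0.03], "twist": [0, 0, 0], "gripper": 0.088},
    {"linear": [0, 0, -0.03], "twist": [0, 0, 0], "gripper": 0.088},
    {"linear": [0, 0, -0.03], "twist": [0, 0, 0], "gripper": 0.088},
  ],
)

```text
t: 16.95
position: [490.7, -72.2, 256.7]
tool_rot: [[0.179, 0.984, -0.002], [0.984, -0.179, 0.0], [0.0, -0.002, -1.0]]
force: [0.6, -0.2, 0.2]
grip_width: 88.3
grip_force: 0.0
```

Request:
move_arm(
  plan=[
    {"linear": [-0.035, 0, 0], "twist": [0, 0, 0], "gripper": 0.088},
    {"linear": [-0.035, 0, 0], "twist": [0, 0, 0], "gripper": 0.088},
    {"linear": [-0.035, 0, 0], "twist": [0, 0, 0], "gripper": 0.088},
    {"linear": [-0.035, 0, 0], "twist": [0, 0, 0], "gripper": 0.088},
    {"linear": [-0.035, 0, 0], "twist": [0, 0, 0], "gripper": 0.088},
    {"linear": [-0.035, 0, 0], "twist": [0, 0, 0], "gripper": 0.088},
    {"linear": [-0.035, 0, 0], "twist": [0, 0, 0], "gripper": 0.088},
    {"linear": [-0.035, 0, 0], "twist": [0, 0, 0], "gripper": 0.088},
    {"linear": [0, 0, 0], "twist": [0, 0, 0], "gripper": 0.088},
    {"linear": [0, 0, 0], "twist": [0, 0, 0], "gripper": 0.088},
  ],
)

```text
t: 17.78
position: [439.6, -350.0, 255.1]
tool_rot: [[0.185, 0.983, -0.001], [0.983, -0.185, -0.0], [-0.0, -0.001, -1.0]]
force: [0.1, 0.7, 0.7]
grip_width: 88.0
grip_force: 0.0
```

```bash
cat > chk.py <<'E'
import re
src=open("tick.py").read().split("for f,n,ex")[0]; exec(src)
t=np.mean([camera("top").astype(float) for _ in range(6)],0).astype(np.uint8);s=np.mean([camera("scene").astype(float) for _ in range(6)],0).astype(np.uint8)
cv2.imwrite("pics/top9.png",t);cv2.imwrite("pics/scene9.png",s)
for n,im,lo,hi in(("top",t,15,330),("scene",s,-75,105)):
    for r,z in((58,84),(60,78)):
        print(n,r,z,*ticks(im,n,lo,hi,r,z))
r,k=redpx(t,(285,205,330,275));d=atz("top",r,84)[:2]-C;print(r,np.degrees(np.arctan2(d[1],d[0])))
T0=cv2.imread("pics/top0.png").astype(int);m=np.maximum.reduce([T0,cv2.imread("pics/top5.png").astype(int),t.astype(int)])
for y in range(219,226): print(y,[int(m[y,x].min()) for x in range(299,315)])
print(tri(cap(s,(269,164),5),cap(t,(306,245),6)))
z=lambda x,k:cv2.resize(x,None,fx=k,fy=k,interpolation=cv2.INTER_CUBIC)
cv2.imwrite("pics/c9.png",np.hstack([z(s[178:208,242:275],12),z(t[208:238,290:323],12)]))
for q in("workpiece",):print([np.round(x["extent"]) for x in look_for("top",q)[:1]])
E
python3 chk.py
```

```text
top 58 84 [-0.13737955  0.17068075] 0.6119348275889991 -7.231962895460148
top 60 78 [ 0.13775834 -0.36909587] 0.5566106175712091 -7.323991969664624
scene 58 84 [2.99132855 1.42153014] 0.3096340552787507 -5.635655088327683
scene 60 78 [2.03232271 0.76053747] 0.44268514580380064 -6.347948058581363
(np.float64(305.741935483871), np.float64(224.69354838709677)) -7.277724376252514
219 [38, 43, 47, 36, 35, 33, 28, 35, 35, 33, 38, 47, 62, 74, 77, 73]
220 [46, 44, 40, 23, 8, 3, 18, 32, 35, 24, 19, 30, 43, 51, 55, 50]
221 [30, 28, 22, 16, 16, 14, 22, 34, 32, 20, 22, 34, 39, 42, 40, 36]
222 [61, 88, 90, 95, 101, 70, 41, 39, 38, 32, 36, 36, 42, 44, 44, 43]
223 [112, 128, 131, 128, 140, 97, 54, 60, 74, 98, 105, 89, 59, 34, 27, 31]
224 [122, 125, 125, 121, 128, 118, 95, 102, 100, 132, 136, 125, 100, 100, 76, 42]
225 [122, 127, 126, 121, 130, 132, 123, 128, 98, 132, 133, 123, 131, 135, 124, 102]
(array([491.47600828, -70.66271014, 162.02476725]), np.float64(0.9040905966690179))
[array([390., 253., 427., 273.])]
```

View pics/c9.png

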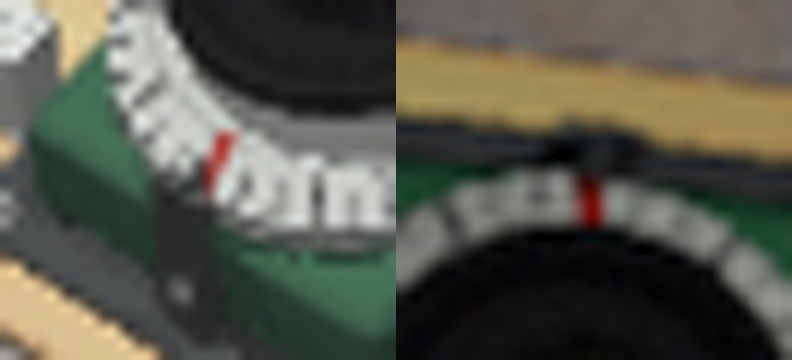

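Both views show the red line at the pointer: -7.25° against -7.2°. The cap triangulated 2 mm lower than before, so I check that the wheel is fully up.

```bash
python3 - <<'E'
from h import *
C=np.array([491.4,-70.8])
print("2mm drop =",proj("scene",[*C,162])-proj("scene",[*C,164]))
for n,c in(("scene",(269,164)),("top",(306,245))):
    for f in(0,5,9):
        b=cv2.imread(f"pics/{n}{f}.png");print(n,f,cap(b,c,5))
a=cv2.imread("pics/scene0.png",0).astype(np.float32)
# dark wheel silhouette: subpixel rows of the cap/disc edges, by template match against scene0
for f in(5,9):
    b=cv2.imread(f"pics/scene{f}.png",0).astype(np.float32)
    A=(a<75).astype(np.float32);B=(b<75).astype(np.float32)
    for (x0,y0,x1,y1),nm in(((250,156,292,192),"wheel"),((262,156,278,171),"cap"),((170,130,240,180),"static")):
        g=(a,b) if nm!="wheel" else (A,B)
        print(f,nm,cv2.phaseCorrelate(g[0][y0:y1,x0:x1].copy(),g[1][y0:y1,x0:x1].copy(),cv2.createHanningWindow((x1-x0,y1-y0),cv2.CV_32F)))
E
```

```text
2mm drop = [[0.00754497 0.4000445 ]]
scene 0 (np.float64(269.34366391184574), np.float64(163.0856290174472))
scene 5 (np.float64(269.4951480467778), np.float64(163.5222692211993))
scene 9 (np.float64(269.46930045294414), np.float64(163.52944136889784))
top 0 (np.float64(305.6498397435897), np.float64(244.56971153846155))
top 5 (np.float64(305.6686283386148), np.float64(244.55726573110005))
top 9 (np.float64(305.65701149425286), np.float64(244.55310344827586))
5 wheel ((0.5495451729650398, -0.031806237970439355), 0.9585037608941396)
5 cap ((0.029088796104017156, -0.01284752015089552), 1.074873419602712)
5 static ((-0.1262154027832736, -0.3945784034009101), 0.7545943771468269)
9 wheel ((0.557963005216056, -0.04248133315848435), 0.9851124522126751)
9 cap ((-0.26484138953064296, 0.011894955655976425), 1.0683515975872675)
9 static ((-0.18411159464321258, -0.09136889353523969), 0.7315404208501181)
```

The wheel has not shifted vertically, so it is fully up. I'm handing in.

```bash
python3 -c "
from bench import *
print(finish_job())"
```

```text
the job is handed in; nothing more can be done
None
```

I turned the drum with the pressed wheel until its red line stood at the pointer (about -7.25° against the pointer's -7.2° in the top view; the weaker scene view reads about 1° past it), let the wheel spring back up, moved the arm clear and handed the job in.

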